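# Take a colour reading on a painted panel

### The job

Take the pen-shaped colour reader out of its blue stand and calibrate it: hold it upright with its spring tip pressed lightly on the middle of the white tile for a full second. Then take the reading: put the tip inside the white ring on the sloping painted panel, reader square to the panel's face, tip pushed in about half its travel (gently, never rammed), and finish while still holding it there, without letting go. Leave the other things on the table alone.

Things in the scene. Friction and masses are not known exactly. Their poses are not given: they have to be found in the camera images.
- reader: loose colour reader, 0.16 kg, upright in the stand. z axis from tip to top; origin on its axis at the nose's lower end. Grey nose 22 mm across, z 0 to 45 mm; yellow collar 42 mm across, z 45 to 51 (rests on the stand's top); black body z 51 to 130, 36 mm along x, 26 mm along y (grip across y). The free spring tip's end is at z = -14 mm
- tip (a point): end of the reader's white spring tip (8 mm across, domed), on the reader's axis; it moves with the tip
- plunger_tip (a joint): how far the spring tip is pushed into the reader, m: 0 free, 0.010 at its stop. It takes 0.6 N to start and 4.6 N to reach the stop (400 N/m); half travel is 5 mm, 2.6 N
- stand: fixed blue stand, base 90 x 90 mm, 70 mm high; the reader's nose hangs in a 28 mm hole through its top. Raise the reader 65 mm straight up to clear it. Origin on the table under its centre. Stand and tile may swap sides
- tile_top (a point): middle of the upper face of the fixed white calibration tile (46 x 46 mm, level, 18 mm above the table) in a black holder 85 x 85 mm; z axis up
- spot (a point): centre of the white ring mark (hole 17 mm, outside 29 mm across) on the face of the painted panel, a rigid board 220 x 240 mm on a low fixed easel. z axis = outward normal of the panel's face; y axis level across the panel, x axis up the slope. The panel's lower edge is nearest the robot
- panel (a joint): slope of the panel, rad from level (0.15 to 0.35); the easel's clamp is stiff and it does not move under a light push
- tape: cream roll of masking tape lying flat, 80 mm across, 25 mm high, 60 mm hole; origin under its centre. Bystander: leave alone
- spray: white spray bottle with blue trigger head, 72 mm across, 215 mm tall; origin under its centre. Bystander: leave alone
- jar: paint jar with red cap, 68 mm across, 80 mm tall; origin under its centre. Bystander: leave alone
- jar2: paint jar with green cap, 68 mm across, 80 mm tall; origin under its centre. Bystander: leave alone
- brush: paint brush lying flat, 180 mm long, 24 mm wide; origin under its middle. Bystander: leave alone
- clip: small black and steel clip lying flat, 50 x 30 mm; origin under its centre. Bystander: leave alone
- easel: fixed low wooden table easel carrying the panel, about 250 x 270 mm; origin on the table under its centre. The panel's hinge runs level along the easel's y, 110 mm from the origin towards the robot and 30 mm up
- tile: the black holder with the white tile, 85 x 85 mm; origin on the table under its centre
Not all that is in view belongs to the job. Of the things that look like the tile, take the one that is farthest to the robot's left at the start.

How it is judged:
By the outcome, as a careful person would: the job done as asked, in the order asked, and still so for the second after the job is handed in, while the arm keeps its last pose, push and grip.
It also fails if it takes over 51 s, if anything falls off the work surface, if the arm or the gripper's body presses on something with over 40 N, if the wrist force passes 120 N, or if a joint passes its speed limit or range.

### The arm

A 7-joint arm with a two-finger parallel gripper is mounted at the origin on the work surface. World frame = base frame: x ahead of the robot, y to its left, z up, the work surface at z = 0. Lengths are in m, angles in rad, forces in N, time in s.
With the tool pointing down it reaches from about 0.35 to 0.9 m from the base axis. Payload 7.2 kg.
Tool frame: the origin (TCP) lies midway between the tips of the shut fingers; the grasp point (between the pads) lies 19 mm behind it; z points along the fingers, y is the line along which they close (so a half turn about z gives the same grasp; the last joint's range is limited). The gripper opens to 85 mm and grips with 20 to 120 N. Pads are 22 mm wide; open, the fingers measure 114 mm over their backs; the gripper's body (76 mm by 85 mm) begins 54 mm behind the grasp point. The pads swing forward as they close: fully open they stand 13 mm farther back than shut.
Start: joints at [1.168, 0.411, -0.013, 1.596, 0.006, 1.134, -0.082], TCP at [0.205, -0.59, 0.231] pointing down, gripper open.
Joint ranges: [-2.95, 2.95], [-0.29, 1.99], [-1.47, 1.44], [0.14, 2.54], [-1.03, 4.17], [0.13, 1.85], [-2.86, 2.86]. Speed limits (rad/s): [2.39, 2.39, 3.01, 3.01, 3.14, 3.14, 3.14].

### API

Orientations are given as [roll, pitch, yaw] about the fixed x, y, z axes, in that order (R = Rz(yaw) Ry(pitch) Rx(roll)).
In Python, from station import readout, imaging, ticket gives the robot as it stands.
- The arm moves only by the shell command python3 -m pendant 'ROWS' [FORCE]. ROWS is JSON, one flat list of numbers, 5 for each row, row after row: the shift along the tool's x, y, z in m, then the turn about the tool's z in rad, then the opening, from 0 (shut) to 1 (fully open). In form: [dx, dy, dz, yaw, jaw, dx, dy, dz, yaw, jaw, ...]. A call has 1 to 12 rows; each row shifts and turns the commanded pose from where the row before left it, along the tool's axes as they then stand; what a row does not reach is not made up. A row lasts 1/12 s, in which the tool goes at most 41.7 mm and 7.16 degrees, less where a joint would pass 70% of its speed; a pose out of reach is approached as far as the arm can. A call is refused whole if a number of a shift passes 0.0417 or a number of a turn 0.125, either way. A call with a gripper value outside its range is refused whole. The fingers move at their own pace and stop on an object; FORCE is the grip in N (left out, the last holds). Time passes only in rows, so rows that do not move let the fingers close. It gives the time, the measured TCP pose, the force, the opening and the grip force at its end, in the units of the state.
- readout.observe(): the state, without advancing time (a new reading comes with each control period).
- imaging.snapshot(name): name is "scene" or "top"; returns the picture (420x560x3 uint8, red, green, blue); there is no depth.
- imaging.camera_info(name): a dict with "fx", "fy", "cx", "cy" (pixels), "view" (4x4, takes a point from world to camera coordinates). Camera axes: x right, y down, z forward; pixel columns grow to the right and rows downward; lengths in m; the calibration is good to about 2 mm. A picture is of the moment at which its call begins. camera_info takes no time and is no camera call.
- ticket.hand_in(): hands the job in; it is judged then, once.
The state is a dict: "time": time; "q": joint angles; "qd": joint speeds; "joint_efforts": joint torques, N m; "tcp_pos": TCP position; "tool_rot": TCP orientation; "force": force on the tool from outside, world axes, zero at the start; "torque": the same for the moment, N m; "grip_width": finger opening in m; "grip_force": force on a finger pad.
Only numpy, scipy, OpenCV 4.12 (cv2) and the standard library are available. Lean on these libraries where they do the work, as an engineer would, in place of code of your own. Each camera call takes 0.05 s, during which the arm holds its last target. There are 200 camera calls.

## Working session

There is one attempt and no reset: what is moved stays moved. The work goes in short steps, Python scripts to look and compute and a shell command to move; the robot and the scene stay as the last step left them, time stands still between calls to the robot, and variables do not carry over. Pictures are saved under pics/ and viewed, at most 13 in all, crops included, and the job is handed in when it is done.

```bash
ls; mkdir -p pics
python3 - <<'E'
from station import readout, imaging
import cv2, numpy as np
s=readout.observe(); print(s)
for n in("scene","top"):
    i=imaging.camera_info(n); print(n,i)
    cv2.imwrite(f"pics/{n}0.png",imaging.snapshot(n)[:,:,::-1])
E
```

```text
pics
{'time': 0.0, 'q': array([ 1.16778619,  0.41191277, -0.01276213,  1.59705762,  0.00559976,
        1.13428628, -0.08221123]), 'qd': array([-2.07514332e-03, -4.03670779e-04,  4.88375826e-05,  7.42860967e-04,
        4.89265259e-04, -7.59885757e-04,  8.39804822e-04]), 'joint_efforts': array([-5.43366641e-04, -6.00617194e+01,  6.81921411e-01, -2.99412400e+01,
        1.37948769e-02,  1.05228054e-02, -1.41196102e-05]), 'tcp_pos': array([ 0.20519261, -0.58982658,  0.23043922]), 'tool_rot': array([-3.13996697e+00,  9.52731203e-05,  3.34869517e-01]), 'force': array([-0.07831962, -0.13270034,  1.02145357]), 'torque': array([-0.0464298 , -0.01265978, -0.01866675]), 'grip_force': 0.0, 'grip_width': 0.08539172210820838}
scene {'fx': 480.34703696672574, 'fy': 480.34703696672574, 'cx': 285.0961158629502, 'cy': 210.8701419906355, 'view': array([[ 0.53734265,  0.8430509 , -0.02297956, -0.21031965],
       [ 0.48770752, -0.33285298, -0.80706274, -0.22123764],
       [-0.68804378,  0.42246193, -0.59001837,  1.80399922],
       [ 0.        ,  0.        ,  0.        ,  1.        ]])}
top {'fx': 418.4095756109315, 'fy': 418.4095756109315, 'cx': 281.7141906131249, 'cy': 208.2614219174224, 'view': array([[-0.02388224, -0.99938005, -0.02586817, -0.05408532],
       [-0.98093566,  0.02841755, -0.19224377,  0.50988245],
       [ 0.1928597 ,  0.0207838 , -0.9810062 ,  1.05744706],
       [ 0.        ,  0.        ,  0.        ,  1.        ]])}
```

View pics/scene0.png

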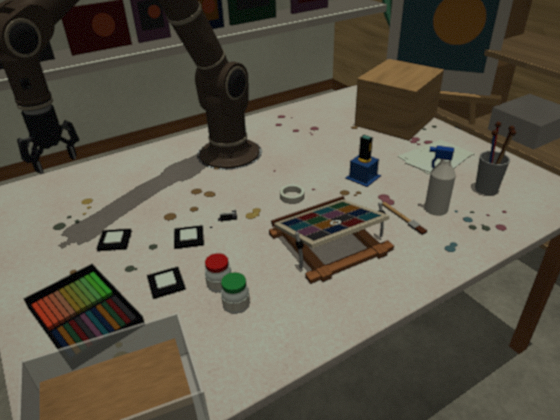

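View pics/top0.png

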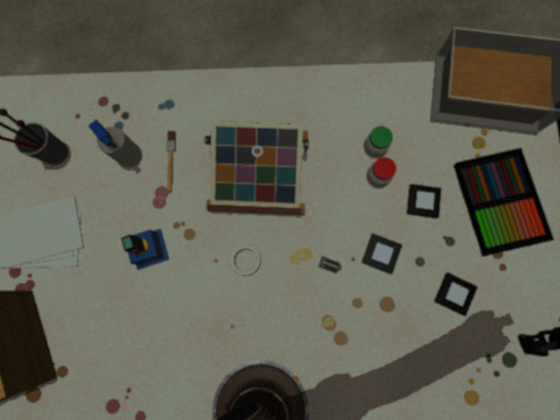

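The top view shows three tile look-alikes at about (382,252), (424,201) and (456,294). Left of the robot is left in the image, so (382,252) is the one. The stand and reader are at (145,246) and the ring at (257,152). I'll check these in close crops.

Run:
```python
import cv2,numpy as np
t=cv2.imread("pics/top0.png");s=cv2.imread("pics/scene0.png")
def c(im,u,v,w,h): return cv2.resize(im[v:v+h,u:u+w],(400,300),interpolation=cv2.INTER_CUBIC)
a=np.vstack([np.hstack([c(t,105,215,80,60),c(t,342,222,80,60)]),np.hstack([c(s,325,130,80,60),c(s,150,207,80,60)])])
a=np.clip(a*1.5,0,255).astype(np.uint8);cv2.imwrite("pics/c1.png",a)
b=np.vstack([c(t,195,112,128,96) ,c(s,266,190,128,96)])
cv2.imwrite("pics/c2.png",np.clip(b*1.5,0,255).astype(np.uint8))
```

```text
(no output)
```

View pics/c1.png

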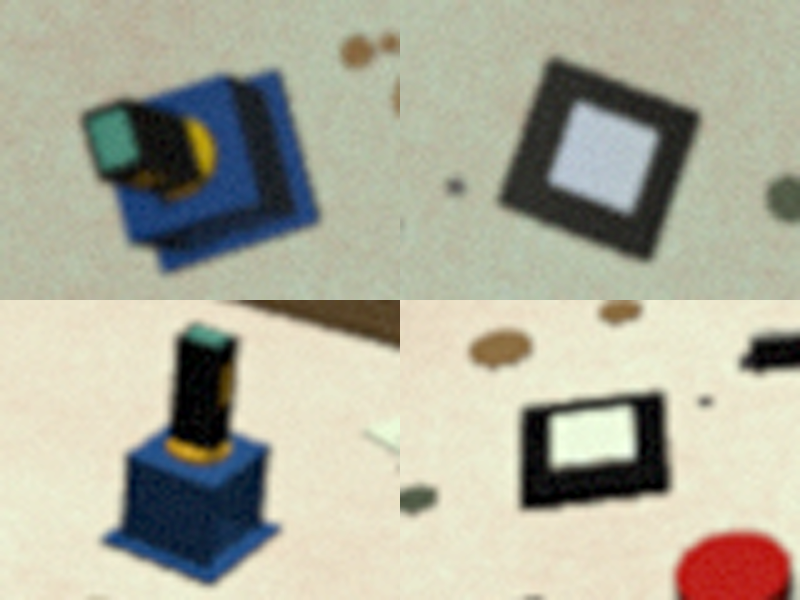

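View pics/c2.png

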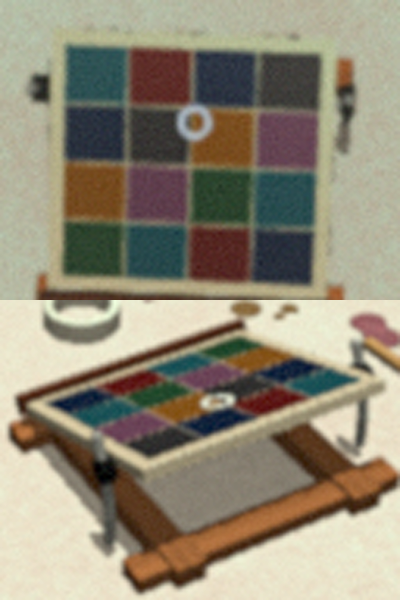

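The close crops confirm the tile: a white square in a black holder. The reader's cap centre is at top px ≈(127.5,242.9) and the ring at top px ≈(257,151). Next I'll triangulate them and fit the panel plane.

```bash
cat > h.py <<'E'
import cv2,numpy as np
from station import imaging
K={};V={};P={}
for n in("scene","top"):
    i=imaging.camera_info(n);K[n]=np.array([[i["fx"],0,i["cx"]],[0,i["fy"],i["cy"]],[0,0,1]]);V[n]=np.array(i["view"]);P[n]=K[n]@V[n][:3]
def tri(t,s):
    X=cv2.triangulatePoints(P["top"],P["scene"],np.array(t,float).reshape(-1,2).T,np.array(s,float).reshape(-1,2).T);return (X[:3]/X[3]).T
def proj(n,X):
    x=np.c_[np.atleast_2d(X),np.ones(len(np.atleast_2d(X)))]@P[n].T;return x[:,:2]/x[:,2:]
def ray(n,uv,z):
    R=V[n][:3,:3];c=-R.T@V[n][:3,3];d=(np.linalg.inv(K[n])@np.c_[np.array(uv,float).reshape(-1,2),np.ones(len(np.array(uv).reshape(-1,2)))].T).T@R
    return c+d*((z-c[2])/d[:,2])[:,None]
def up(x,off,s): return (np.array(x,float)+.5)/s-.5+np.array(off)
E
python3 - <<'E'
from h import *
np.set_printoptions(precision=4,suppress=True)
t=cv2.imread("pics/top0.png");s=cv2.imread("pics/scene0.png")
cap=tri(up((113,140),(105,215),5),up((208,37),(325,130),5));print("cap",cap)
tt=up([(175,100),(258,128),(230,215),(148,185)],(342,222),5);ts=up([(148,110),(233,103),(238,160),(150,170)],(150,207),5)
X=tri(tt,np.roll(ts,0,0));
for k in range(4): print(k,tri(tt,np.roll(ts,k,0)).round(3).tolist())
print("tile via z=.018", ray("top",tt,.018).mean(0),ray("scene",ts,.018).mean(0)); q=ray("top",tt,.018);print(q)
# stand
print("stand top corners z.07 top", ray("top",up([(227,75),(258,207),(130,243)],(105,215),5),.07))
print("base", ray("top",up([(280,70),(318,220),(163,270)],(105,215),5),.01))
print("scene stand top",ray("scene",up([(125,157),(270,145),(213,187)],(325,130),5),.07))
# panel grid
G=np.array([(i,j) for i in range(5) for j in range(5)],np.float32)
def grid(im,c):
    H=cv2.getPerspectiveTransform(np.float32([(0,0),(4,0),(4,4),(0,4)]),np.float32(c))
    p=cv2.perspectiveTransform(G[None],H)[0]
    big=cv2.resize(cv2.GaussianBlur(cv2.cvtColor(im,6),(0,0),.7),None,fx=4,fy=4,interpolation=cv2.INTER_CUBIC)
    b=((p+.5)*4-.5).astype(np.float32).reshape(-1,1,2)
    r=cv2.cornerSubPix(big,b.copy(),(12,12),(-1,-1),(3,60,.01)).reshape(-1,2)
    r=(r+.5)/4-.5
    return p,r
ct=up([(66,45),(320,53),(312,287),(62,277)],(195,112),3.125)
cs=up([(365,78),(152,172),(45,103),(208,37)],(266,190),3.125)
p1,r1=grid(t,ct);p2,r2=grid(s,cs)
inn=[(i in(1,2,3)) and (j in (1,2,3)) for i,j in G]
print(np.abs(r1-p1).max(1).round(1).reshape(5,5));print(np.abs(r2-p2).max(1).round(1).reshape(5,5))
for nm,a,b in(("raw",p1,p2),("sub",r1,r2)):
  # robust homographies from refined pts
  H1,_=cv2.findHomography(G,a,cv2.RANSAC,.6);H2,_=cv2.findHomography(G,b,cv2.RANSAC,.6)
  g1=cv2.perspectiveTransform(G[None],H1)[0];g2=cv2.perspectiveTransform(G[None],H2)[0]
  X=tri(g1,g2);c=X.mean(0);n=np.linalg.svd(X-c)[2][2];n*=np.sign(n[2])
  print(nm,"centre",c,"n",n,"slope",np.arccos(n[2]),"az down",np.arctan2(n[1],n[0]),"edge lens",[np.linalg.norm(X[i]-X[j]) for i,j in((0,20),(20,24),(24,4),(4,0))])
  print(X[[0,20,24,4]])
  sp=tri(up((194,122),(195,112),3.125),up((217,102),(266,190),3.125))[0];print("spot",sp,"plane dist",(sp-c)@n)
E
```

```text
cap [[0.4157 0.3004 0.1498]]
0 [[0.404, -0.337, 0.047], [0.408, -0.329, 0.052], [0.37, -0.323, -0.018], [0.366, -0.333, -0.025]]
1 [[0.409, -0.344, 0.009], [0.397, -0.354, 0.05], [0.366, -0.317, 0.02], [0.376, -0.305, -0.023]]
2 [[0.418, -0.317, 0.011], [0.401, -0.362, 0.012], [0.355, -0.343, 0.017], [0.373, -0.299, 0.015]]
3 [[0.413, -0.311, 0.047], [0.412, -0.336, 0.017], [0.358, -0.35, -0.023], [0.363, -0.326, 0.015]]
tile via z=.018 [ 0.3861 -0.3298  0.018 ] [ 0.3918 -0.3314  0.018 ]
[[ 0.4166 -0.3172  0.018 ]
 [ 0.4006 -0.36    0.018 ]
 [ 0.3552 -0.3419  0.018 ]
 [ 0.372  -0.3     0.018 ]]
stand top corners z.07 top [[0.4577 0.2742 0.07  ]
 [0.3891 0.2557 0.07  ]
 [0.3725 0.3209 0.07  ]]
base [[0.4689 0.2656 0.01  ]
 [0.3866 0.2424 0.01  ]
 [0.362  0.3255 0.01  ]]
scene stand top [[0.4008 0.2496 0.07  ]
 [0.4433 0.3384 0.07  ]
 [0.4633 0.2722 0.07  ]]
[[0.2 2.  0.  1.4 0.8]
 [2.3 1.8 2.7 1.5 1. ]
 [0.5 1.7 2.2 2.7 1.1]
 [0.5 1.5 2.  2.8 0. ]
 [0.4 2.2 3.  0.7 0.6]]
[[0.  1.  0.  0.  0. ]
 [1.8 0.  0.  0.  0. ]
 [0.  0.  1.2 0.  0. ]
 [0.  1.5 1.3 0.  1.8]
 [0.  0.  0.  0.  0. ]]
[... 165 characters left out ...]
float64(0.19669911345406113), np.float64(0.19832075602565452), np.float64(0.2036999083030436)]
[[ 0.7216  0.1     0.1076]
 [ 0.7106 -0.1137  0.0966]
 [ 0.5223 -0.1006  0.0411]
 [ 0.5281  0.0976  0.0441]]
spot [ 0.6566 -0.0064  0.087 ] plane dist 0.0014925637053426165
sub centre [ 0.6175 -0.0051  0.0722] n [-0.3078 -0.0198  0.9513] slope 0.3135314804316575 az down -3.0773477406628027 edge lens [np.float64(0.22429211749070518), np.float64(0.19960030712422308), np.float64(0.1897566908513451), np.float64(0.20205235673850752)]
[[ 0.7221  0.0999  0.1081]
 [ 0.711  -0.1239  0.0997]
 [ 0.5231 -0.0931  0.0397]
 [ 0.53    0.0964  0.0458]]
spot [ 0.6566 -0.0064  0.087 ] plane dist 0.0021415545359916577
```

Run:
```python
from h import *
from scipy.optimize import minimize
np.set_printoptions(precision=4,suppress=True)
t=cv2.imread("pics/top0.png");s=cv2.imread("pics/scene0.png")
tb=cv2.GaussianBlur(t,(0,0),1.).astype(np.float32);sb=cv2.GaussianBlur(s,(0,0),1.).astype(np.float32)
def samp(im,n,X,d=(0,0)):
    p=(proj(n,X)+d).astype(np.float32);return cv2.remap(im,p[:,0].copy(),p[:,1].copy(),cv2.INTER_LINEAR)[:,0] if False else cv2.remap(im,p[None,:,0].copy(),p[None,:,1].copy(),cv2.INTER_LINEAR)[0]
def cost(p,ret=False):
    h,sl,az,du,dv=p
    xy=np.stack(np.meshgrid(np.linspace(-.085,.085,90),np.linspace(-.085,.085,90)),-1).reshape(-1,2)
    n=np.array([np.cos(az)*np.sin(sl),np.sin(az)*np.sin(sl),np.cos(sl)])
    z=h-(xy@n[:2])/n[2]
    X=np.c_[xy+[.6195,-.005],z]
    A=samp(tb,"top",X);B=samp(sb,"scene",X,(du,dv))
    return 1-np.mean([np.corrcoef(A[:,k],B[:,k])[0,1] for k in range(3)])
for free in(0,1):
  best=None
  for s0 in(.2,.26,.31,.35):
    f=(lambda p:cost(np.r_[p,0,0])) if not free else cost
    r=minimize(f,[.073,s0,-3.08]+[0]*(2*free),method="Nelder-Mead",options=dict(initial_simplex=None,xatol=1e-4,fatol=1e-6,maxiter=800))
    if best is None or r.fun<best.fun:best=r
  print("ncc",free,best.x,best.fun)
def blob(im,u,v,thr=None,w=16):
    g=im[v-w:v+w,u-w:u+w].astype(float).min(2);b=np.clip((g-40)/(np.median(np.sort(g.ravel())[-60:])-40),0,1)
    m=(b>.5).astype(np.uint8);_,l,st,ce=cv2.connectedComponentsWithStats(m)
    k=l[w,w];y,x=np.nonzero(l==k);r=cv2.minAreaRect(np.c_[x,y].astype(np.float32));return np.array([x.mean()+u-w,y.mean()+v-w]),r[1]
a,ra=blob(t,382,252,w=13);b,rb=blob(s,188,237,w=12);print("tile px",a,ra,b,rb,"tri",tri(a,b),ray("top",a,.018),ray("scene",b,.018))
```

```text
ncc 0 [ 0.074   0.3552 -3.1995] 0.11096387101344829
ncc 1 [ 0.074   0.3553 -3.2     0.0005 -0.0007] 0.11094013415998727
tile px [382.1672 253.0033] (17.39252471923828, 17.39252471923828) [188.0234 233.8012] (10.17084789276123, 16.744688034057617) tri [[ 0.3866 -0.3303  0.0135]] [[ 0.386  -0.3298  0.018 ]] [[ 0.3924 -0.3317  0.018 ]]
```

```bash
python3 -m pendant '[0,0,-0.03,0,1,0,0,-0.03,0,1]' 20
```

```text
time: 0.27
tcp_pos: [0.2048, -0.589, 0.2896]
tool_rot: [-3.136, 0.0, 0.335]
force: [0.4, 0.0, 0.1]
grip_width: 0.0854
grip_force: 0.0
```

```bash
cat > fit.py <<'E'
from h import *
from scipy.optimize import minimize
np.set_printoptions(precision=4,suppress=True)
t=cv2.imread("pics/top0.png");s=cv2.imread("pics/scene0.png")
xy0=np.stack(np.meshgrid(np.linspace(-.1,.1,100),np.linspace(-.1,.1,100)),-1).reshape(-1,2)
def run(blur,half,fixed):
    T,S=[cv2.GaussianBlur(i,(0,0),blur).astype(np.float32) for i in(t,s)]
    def sm(im,n,X,d):
        p=(proj(n,X)+d).astype(np.float32);return cv2.remap(im,p[None,:,0].copy(),p[None,:,1].copy(),1)[0]
    def cost(q):
        h,sl,az,d=.074+q[0]*.005,.3+q[1]*.05,-3.16+q[2]*.08,q[3:5] if not fixed else (0,0)
        n=np.array([np.cos(az)*np.sin(sl),np.sin(az)*np.sin(sl),np.cos(sl)]);xy=xy0*half/.1
        X=np.c_[xy+[.6195,-.005],h-(xy@n[:2])/n[2]];A=sm(T,"top",X,(0,0));B=sm(S,"scene",X,d)
        return 1-np.mean([np.corrcoef(A[:,k],B[:,k])[0,1] for k in range(3)])
    best=min((minimize(cost,[0,a,b]+[0]*(0 if fixed else 2),method="Powell") for a in(-1,0,1) for b in(-1,1)),key=lambda r:r.fun)
    q=best.x;print(blur,half,fixed,"h %.4f slope %.4f az %.4f"%(.074+q[0]*.005,.3+q[1]*.05,-3.16+q[2]*.08),q[3:],round(best.fun,4))
for bl in(.8,1.5):
  for hf in(.085,.1):
    for fx in(0,1): run(bl,hf,fx)
# outer outline: known rectangle 220 x 240, level y, level hinge
E
python3 fit.py
```

```text
0.8 0.085 0 h 0.0776 slope 0.3508 az -3.2015 [0.497  1.0108] 0.111
0.8 0.085 1 h 0.0741 slope 0.3542 az -3.2033 [] 0.1128
0.8 0.1 0 h 0.0750 slope 0.3431 az -3.2066 [0.4336 0.2134] 0.0935
0.8 0.1 1 h 0.0740 slope 0.3434 az -3.2098 [] 0.0982
1.5 0.085 0 h 0.0776 slope 0.3554 az -3.1949 [0.5706 1.0681] 0.1093
1.5 0.085 1 h 0.0739 slope 0.3587 az -3.1974 [] 0.1114
1.5 0.1 0 h 0.1409 slope 0.2995 az -3.1353 [ 5.2295 20.7851] 0.0566
1.5 0.1 1 h 0.0740 slope 0.3432 az -3.2147 [] 0.1144
```

```bash
python3 -m pendant '[0.0263,-0.0289,0,0.06,1,0.0263,-0.0289,0,0,1,0.0263,-0.0289,0,0,1,0.0263,-0.0289,0,0,1,0.0263,-0.0289,0,0,1,0.0263,-0.0289,0,0,1,0.0263,-0.0289,0,0,1,0.0263,-0.0289,0,0,1,0.0263,-0.0289,0,0,1,0.0263,-0.0289,0,0,1,0.0263,-0.0289,0,0,1,0.0263,-0.0289,0,0,1]'
python3 -m pendant '[0.0263,-0.0289,0,0,1,0.0263,-0.0289,0,0,1,0.0075,-0.0392,0,0,1,0.0075,-0.0392,0,0,1,0.0075,-0.0392,0,0,1,0.0075,-0.0392,0,0,1,0.0075,-0.0392,0,0,1,0.0075,-0.0392,0,0,1,0.0075,-0.0392,0,0,1,0.0075,-0.0392,0,0,1,0.0075,-0.0392,0,0,1,0.0075,-0.0392,0,0,1]'
```

```text
time: 1.27
tcp_pos: [0.4131, -0.1681, 0.2913]
tool_rot: [3.141, 0.0, 0.275]
force: [-0.0, -0.1, -0.2]
grip_width: 0.0853
grip_force: 0.0
time: 2.27
tcp_pos: [0.4131, 0.2993, 0.2912]
tool_rot: [3.141, -0.0, 0.274]
force: [1.4, -1.0, -0.5]
grip_width: 0.0857
grip_force: 0.0
```

```bash
python3 -m pendant '[0.001,0,0.036,0,1,0.001,0,0.036,0,1,0,0,0.036,0,1,0,0,0.036,0,1,0,0,0.03,0,1,0,0,0.016,0,1,0,0,0,0,1]'
python3 - <<'E'
from h import *
from station import readout
print(readout.observe()["tcp_pos"])
t=imaging.snapshot("top")[:,:,::-1];s=imaging.snapshot("scene")[:,:,::-1]
def c(im,u,v,w,h): return cv2.resize(im[v:v+h,u:u+w],(400,300),interpolation=cv2.INTER_CUBIC)
cv2.imwrite("pics/g1.png",np.clip(np.hstack([c(t,95,210,80,60),c(s,325,120,80,60)])*1.8,0,255).astype(np.uint8))
E
```

```text
time: 2.85
tcp_pos: [0.4134, 0.2964, 0.0975]
tool_rot: [3.14, 0.007, 0.275]
force: [-1.1, -0.7, 1.3]
grip_width: 0.0857
grip_force: 0.0
[0.41341059 0.29635166 0.09750466]
```

View pics/g1.png

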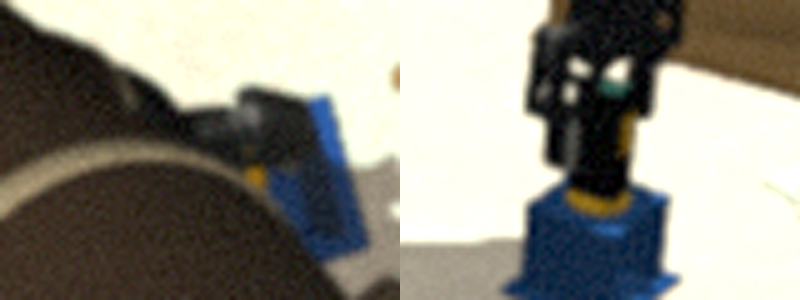

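The fingers straddle the reader's body in the scene view (body at crop (600,150)), so I'll close.

```bash
python3 -m pendant '[0,0,0,0,0.6,0,0,0,0,0.4,0,0,0,0,0.3,0,0,0,0,0.2,0,0,0,0,0.1,0,0,0,0,0,0,0,0,0,0,0,0,0,0,0]' 60
```

```text
time: 3.62
tcp_pos: [0.416, 0.2984, 0.1021]
tool_rot: [3.142, -0.001, 0.275]
force: [0.0, -0.4, 5.8]
grip_width: 0.0258
grip_force: 57.3
```

```bash
python3 -m pendant '[0,0,-0.01,0,0,0,0,-0.02,0,0,0,0,-0.03,0,0,0,0,-0.03,0,0,0,0,-0.02,0,0,0,0,0,0,0,0,0,0,0,0]'
python3 - <<'E'
from h import *
from station import readout
p=readout.observe();print(p["tcp_pos"],p["force"],p["grip_width"])
t=imaging.snapshot("top")[:,:,::-1];s=imaging.snapshot("scene")[:,:,::-1]
cv2.imwrite("pics/l_s.png",s)
def c(im,u,v,w,h): return cv2.resize(im[v:v+h,u:u+w],(400,300),interpolation=cv2.INTER_CUBIC)
cv2.imwrite("pics/g2.png",np.clip(np.hstack([c(t,95,210,80,60),c(s,325,100,80,60)])*1.8,0,255).astype(np.uint8))
tip=p["tcp_pos"]-[0,0,.091];print("tip px scene crop",(proj("scene",tip)-[325,100]+.5)*5,"tcp",(proj("scene",p["tcp_pos"])-[325,100])*5)
E
```

```text
time: 4.2
tcp_pos: [0.4159, 0.2983, 0.2125]
tool_rot: [-3.141, -0.002, 0.274]
force: [-0.9, 0.3, -2.3]
grip_width: 0.0256
grip_force: 57.8
[0.41593951 0.29834325 0.21251956] [-0.89427582  0.26801036 -2.32016403] 0.025591985200483214
tip px scene crop [[203.09059455 227.24166438]] tcp [[211.43064329  96.92345689]]
```

View pics/g2.png

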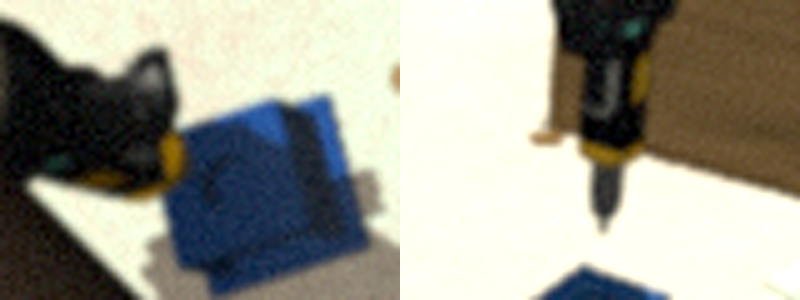

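The reader hangs straight in the grip, tip at scene crop (203,235) against a predicted (203,227), so the scene camera is biased about 1.5 px in rows. Next I'll move over the tile.

```bash
python3 -m pendant '[-0.0124,0.0373,0,0,0,-0.0124,0.0373,0,0,0,-0.0124,0.0373,0,0,0,-0.0124,0.0373,0,0,0,-0.0124,0.0373,0,0,0,-0.0124,0.0373,0,0,0,-0.0124,0.0373,0,0,0,-0.0124,0.0373,0,0,0,-0.0124,0.0373,0,0,0,-0.0124,0.0373,0,0,0,-0.0124,0.0373,0,0,0,-0.0124,0.0373,0,0,0]'
python3 -m pendant '[-0.0124,0.0373,0,0,0,-0.0124,0.0373,0,0,0,-0.0124,0.0373,0,0,0,-0.0124,0.0373,0,0,0,0,0,0.03,0,0,0,0,0.03,0,0,0,0,0.02,0,0,0,0,0.008,0,0,0,0,0,0,0,0,0,0,0,0]'
python3 - <<'E'
from h import *
from station import readout
p=readout.observe();print(p["tcp_pos"],p["force"],p["tool_rot"])
t=imaging.snapshot("top")[:,:,::-1];s=imaging.snapshot("scene")[:,:,::-1]
def c(im,u,v,w,h): return cv2.resize(im[v:v+h,u:u+w],(400,300),interpolation=cv2.INTER_CUBIC)
cv2.imwrite("pics/g3.png",np.clip(np.hstack([c(t,342,222,80,60),c(s,150,197,80,60)])*1.4,0,255).astype(np.uint8))
tip=p["tcp_pos"]-[0,0,.091]
for n,o in(("scene",(150,197)),("top",(342,222))):print(n,(proj(n,[tip,[tip[0],tip[1],.018]])-o+.5)*5)
E
```

```text
time: 5.3
tcp_pos: [0.3923, -0.1747, 0.2102]
tool_rot: [-3.14, 0.002, 0.275]
force: [0.7, 0.4, -1.8]
grip_width: 0.0255
grip_force: 58.2
time: 6.13
tcp_pos: [0.3865, -0.3296, 0.123]
tool_rot: [-3.14, 0.001, 0.275]
force: [1.1, 1.0, -1.7]
grip_width: 0.0255
grip_force: 58.3
[ 0.38650593 -0.32964008  0.12304421] [ 1.07655186  0.95698473 -1.68160695] [-3.14031502e+00  7.22124671e-04  2.75396480e-01]
scene [[188.42025672 160.83316143]
 [191.90089794 179.91221804]]
top [[208.52295961 154.19604789]
 [202.89634234 156.55450827]]
```

View pics/g3.png

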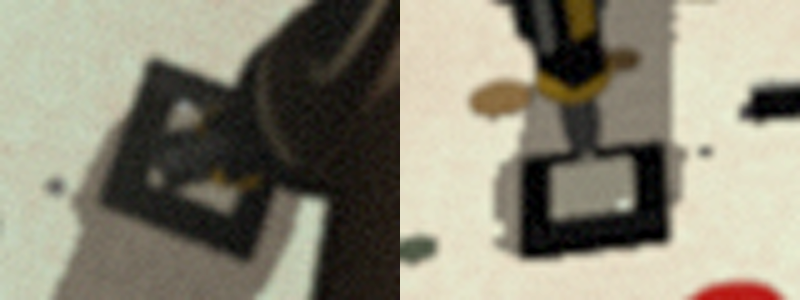

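The tip is over the tile's middle: the tile centre is at scene crop (192,188) and the bias-corrected tip prediction is (191,187). I'll press gently, watching the force.

```bash
python3 -m pendant '[0,0,0.006,0,0,0,0,0.005,0,0,0,0,0,0,0,0,0,0,0,0]'
python3 -m pendant '[0,0,0.003,0,0,0,0,0,0,0,0,0,0,0,0]'
python3 -m pendant '[0,0,0.002,0,0,0,0,0,0,0,0,0,0,0,0]'
```

```text
time: 6.57
tcp_pos: [0.3864, -0.3299, 0.1122]
tool_rot: [-3.141, 0.0, 0.275]
force: [0.5, -0.3, -1.5]
grip_width: 0.0252
grip_force: 58.5
time: 6.82
tcp_pos: [0.3865, -0.33, 0.1092]
tool_rot: [-3.142, 0.0, 0.275]
force: [1.4, 0.7, -2.2]
grip_width: 0.0254
grip_force: 58.5
time: 7.07
tcp_pos: [0.3866, -0.3301, 0.1073]
tool_rot: [3.141, -0.0, 0.275]
force: [-0.1, 0.3, -0.4]
grip_width: 0.0259
grip_force: 58.5
```

```bash
python3 -m pendant '[0,0,0.002,0,0,0,0,0,0,0,0,0,0,0,0]'
python3 -m pendant '[0,0,0,0,0,0,0,0,0,0,0,0,0,0,0,0,0,0,0,0]'
python3 -m pendant '[0,0,0,0,0,0,0,0,0,0,0,0,0,0,0]'
python3 -m pendant '[0,0,0,0,0,0,0,0,0,0,0,0,0,0,0]'
python3 -m pendant '[0,0,0,0,0,0,0,0,0,0,0,0,0,0,0]'
python3 -m pendant '[0,0,0,0,0,0,0,0,0,0,0,0,0,0,0]'
```

```text
time: 7.32
tcp_pos: [0.3866, -0.3301, 0.1053]
tool_rot: [3.141, -0.0, 0.275]
force: [1.1, 0.7, 0.9]
grip_width: 0.0256
grip_force: 58.6
time: 7.65
tcp_pos: [0.3866, -0.3301, 0.1054]
tool_rot: [3.141, -0.0, 0.275]
force: [-0.0, -1.0, -0.4]
grip_width: 0.0257
grip_force: 58.6
time: 7.9
tcp_pos: [0.3866, -0.3301, 0.1053]
tool_rot: [3.141, -0.0, 0.275]
force: [-0.0, -0.5, -0.4]
grip_width: 0.0258
grip_force: 58.6
time: 8.15
tcp_pos: [0.3866, -0.3301, 0.1053]
tool_rot: [3.141, -0.0, 0.275]
force: [-0.3, -0.5, 0.4]
grip_width: 0.0254
grip_force: 58.6
time: 8.4
tcp_pos: [0.3866, -0.3301, 0.1053]
tool_rot: [3.141, -0.0, 0.275]
force: [0.3, 1.3, -0.4]
grip_width: 0.0254
grip_force: 58.6
time: 8.65
tcp_pos: [0.3866, -0.3301, 0.1053]
tool_rot: [3.142, -0.0, 0.275]
force: [-0.2, -0.8, 1.0]
grip_width: 0.0256
grip_force: 58.6
```

Calibration held for over 1.3 s at about 2 N. The tool cannot tilt, so I'll pivot the reader in a light grip by using the fixed stand's hole as a vice, going back to the same TCP where it was drawn out.

```bash
python3 -m pendant '[0,0,-0.015,0,0,0,0,-0.03,0,0,0,0,-0.03,0,0,0,0,-0.03,0,0,0.0124,-0.0373,0,0,0,0.0124,-0.0373,0,0,0,0.0124,-0.0373,0,0,0,0.0124,-0.0373,0,0,0,0.0124,-0.0373,0,0,0,0.0124,-0.0373,0,0,0,0.0124,-0.0373,0,0,0,0.0124,-0.0373,0,0,0]'
python3 -m pendant '[0.0124,-0.0373,0,0,0,0.0124,-0.0373,0,0,0,0.0124,-0.0373,0,0,0,0.0124,-0.0373,0,0,0,0.0124,-0.0373,0,0,0,0.0124,-0.0373,0,0,0,0.0124,-0.0373,0,0,0,0.0124,-0.0373,0,0,0,0,0,0,0,0,0,0,0,0,0,0,0,0,0,0]'
```

```text
time: 9.65
tcp_pos: [0.4002, -0.0142, 0.2102]
tool_rot: [3.141, 0.0, 0.275]
force: [1.6, -1.1, -1.9]
grip_width: 0.0255
grip_force: 58.5
time: 10.57
tcp_pos: [0.415, 0.2975, 0.2096]
tool_rot: [3.141, 0.002, 0.276]
force: [0.7, -0.1, -1.4]
grip_width: 0.0255
grip_force: 58.7
```

```bash
python3 -m pendant '[0.0012,-0.0007,0,0,0,0,0,0.03,0,0,0,0,0.02,0,0,0,0,0.006,0,0,0,0,0.006,0,0,0,0,0.005,0,0,0,0,0.005,0,0,0,0,0.004,0,0,0,0,0,0,0,0,0,0,0,0]'
```

```text
time: 11.4
tcp_pos: [0.4166, 0.2993, 0.1345]
tool_rot: [-3.142, -0.0, 0.275]
force: [0.8, -0.1, -1.8]
grip_width: 0.0256
grip_force: 58.7
```

Inserted with no contact force. Now I'll drop the grip to 20 N and shift along −x in steps.

```bash
python3 -m pendant '[0,0,0,0,0,0,0,0,0,0,0,0,0,0,0,-0.003,0,0,0,0,-0.003,0,0,0,0,-0.003,0,0,0,0,0,0,0,0,0]' 20
python3 -m pendant '[-0.003,0,0,0,0,-0.003,0,0,0,0,-0.003,0,0,0,0,0,0,0,0,0]'
```

```text
time: 11.98
tcp_pos: [0.4085, 0.2971, 0.1349]
tool_rot: [-3.141, -0.003, 0.275]
force: [4.4, 1.9, -1.4]
grip_width: 0.0257
grip_force: 38.6
time: 12.32
tcp_pos: [0.3996, 0.2946, 0.1348]
tool_rot: [-3.141, -0.002, 0.275]
force: [4.2, 0.1, 0.7]
grip_width: 0.0255
grip_force: 38.8
```

```bash
python3 -m pendant '[-0.003,0,0,0,0,-0.003,0,0,0,0,-0.003,0,0,0,0,-0.002,0,0,0,0,0,0,0,0,0]'
python3 -m pendant '[0,0,-0.03,0,0,0,0,-0.03,0,0,0,0,-0.03,0,0,0,0,0,0,0,0,0,0,0,0]' 60
python3 - <<'E'
from h import *
from station import readout
p=readout.observe();T=p["tcp_pos"];print(T,p["force"],p["tool_rot"])
s=imaging.snapshot("scene")[:,:,::-1];t=imaging.snapshot("top")[:,:,::-1]
cv2.imwrite("pics/t_s.png",s);cv2.imwrite("pics/t_t.png",t)
def c(im,u,v,w,h): return cv2.resize(im[v:v+h,u:u+w],(400,300),interpolation=cv2.INTER_CUBIC)
u,v=proj("scene",T)[0].astype(int);o=(u-40,v-15);uu,vv=proj("top",T)[0].astype(int);o2=(uu-30,vv-30)
cv2.imwrite("pics/g4.png",np.clip(np.vstack([c(s,*o,80,60),c(t,*o2,80,60)])*1.6,0,255).astype(np.uint8))
print(o,o2)
tx=np.array([np.cos(.275),np.sin(.275),0]);g=T+[0,0,.018]
for th in(0,.2,.25,.3,.35,.4):
    a=tx*np.sin(th)-np.array([0,0,np.cos(th)]); print(th,((proj("scene",[g+a*.095,g+a*.109,g+a*.047])-o+.5)*5).round(0).tolist())
E
```

```text
time: 12.73
tcp_pos: [0.3886, 0.2914, 0.1344]
tool_rot: [-3.142, -0.0, 0.275]
force: [3.6, 1.5, -2.3]
grip_width: 0.0255
grip_force: 38.5
time: 13.15
tcp_pos: [0.3882, 0.2914, 0.225]
tool_rot: [3.141, -0.001, 0.275]
force: [0.5, 0.8, -1.1]
grip_width: 0.0255
grip_force: 63.0
[0.38817009 0.29140424 0.22501454] [ 0.51706719  0.78295694 -1.10736678] [ 3.14135706e+00 -5.37061355e-04  2.74683624e-01]
(np.int64(320), np.int64(98)) (np.int64(87), np.int64(221))
0 [[195.0, 188.0], [194.0, 207.0], [200.0, 120.0]]
0.2 [[220.0, 193.0], [222.0, 214.0], [213.0, 123.0]]
0.25 [[226.0, 194.0], [229.0, 214.0], [216.0, 123.0]]
0.3 [[232.0, 194.0], [235.0, 215.0], [219.0, 123.0]]
0.35 [[238.0, 194.0], [242.0, 215.0], [222.0, 123.0]]
0.4 [[244.0, 194.0], [249.0, 214.0], [225.0, 123.0]]
```

View pics/g4.png

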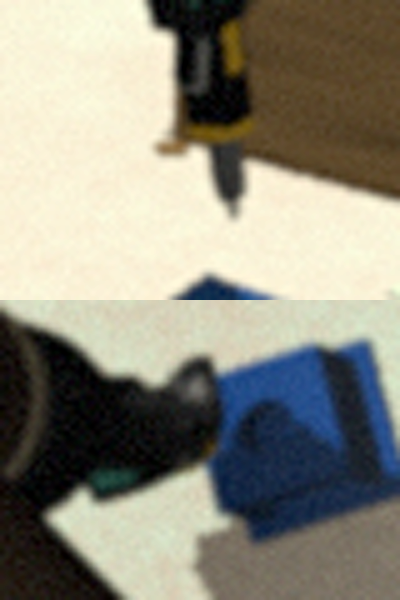

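```bash
python3 -m pendant '[-0.008,0.0372,0,0,0,-0.008,0.0372,0,0,0,-0.008,0.0372,0,0,0,-0.008,0.0372,0,0,0,-0.008,0.0372,0,0,0,0,0,0,-0.121,0,0,0,0,-0.121,0,0,0,0,-0.121,0,0,0,0,-0.121,0,0,0,0,-0.121,0,0,0,0,-0.121,0,0,0,0,0,0]'
python3 -m pendant '[0,0,0,0,0]'
cat > ang.py <<'E'
from h import *
from station import readout
import sys
p=readout.observe();T=p["tcp_pos"];yaw=p["tool_rot"][2];print(T,p["tool_rot"])
s=imaging.snapshot("scene")[:,:,::-1];cv2.imwrite("pics/%s.png"%sys.argv[1],s)
c=lambda im,u,v,w,h: cv2.resize(im[v:v+h,u:u+w],(800,600),interpolation=cv2.INTER_CUBIC)
u,v=proj("scene",T)[0].astype(int);o=(u-40,v-15)
cv2.imwrite("pics/%s_c.png"%sys.argv[1],np.clip(c(s,*o,80,60)*1.6,0,255).astype(np.uint8))
tx=np.array([np.cos(yaw),np.sin(yaw),0]);g=T+[0,0,.018]
for th in(0,.25,.3,.35,.4):
    a=tx*np.sin(th)-np.array([0,0,np.cos(th)]); q=(proj("scene",[g+a*.06,g+a*.09,g+a*.108])-o+.5)*10;print(th,q.round(0).tolist())
g8=s.min(2).astype(float);ax=[]
for r in range(v,v+40):
    row=g8[r,u-30:u+45];w=np.clip(110-row,0,None);w[w<15]=0
    if w.sum()>60: ax.append((r-o[1]+.5,(w*np.arange(u-30,u+45)).sum()/w.sum()-o[0]+.5,(w>0).sum()))
print(np.round(np.array(ax)*[10,10,1]).astype(int).tolist())
E
python3 ang.py m1
```

```text
time: 14.25
tcp_pos: [0.3992, 0.1011, 0.2227]
tool_rot: [-3.139, 0.002, 1.006]
force: [0.3, -0.3, -2.3]
grip_width: 0.0252
grip_force: 62.8
time: 14.33
tcp_pos: [0.3996, 0.1011, 0.2231]
tool_rot: [-3.139, 0.002, 0.997]
force: [-0.8, -0.5, -2.4]
grip_width: 0.0256
grip_force: 62.8
[0.39957888 0.10113143 0.22308311] [-3.13924709e+00  1.76874248e-03  9.97048102e-01]
0 [[406.0, 288.0], [405.0, 374.0], [405.0, 425.0]]
0.25 [[455.0, 281.0], [478.0, 365.0], [491.0, 414.0]]
0.3 [[465.0, 279.0], [492.0, 361.0], [508.0, 410.0]]
0.35 [[474.0, 276.0], [506.0, 357.0], [524.0, 405.0]]
0.4 [[483.0, 273.0], [519.0, 352.0], [541.0, 399.0]]
[[155, 400, 19], [165, 410, 18], [175, 438, 13], [185, 441, 13], [195, 446, 13], [205, 446, 13], [215, 450, 14], [225, 454, 13], [235, 457, 14], [245, 458, 14], [255, 454, 13], [265, 450, 12], [275, 450, 12], [285, 455, 11], [295, 467, 9], [305, 472, 8], [315, 475, 7], [325, 477, 7], [335, 481, 8], [345, 484, 7], [355, 485, 7], [365, 487, 7], [375, 490, 6], [385, 492, 5], [395, 493, 4], [405, 500, 2], [415, 677, 3], [425, 838, 3], [435, 833, 4], [445, 828, 5], [455, 819, 7], [465, 812, 8], [475, 812, 8], [485, 811, 8], [495, 812, 8], [505, 812, 8], [515, 812, 8], [525, 812, 8], [535, 812, 8], [545, 811, 8]]
```

View pics/m1_c.png

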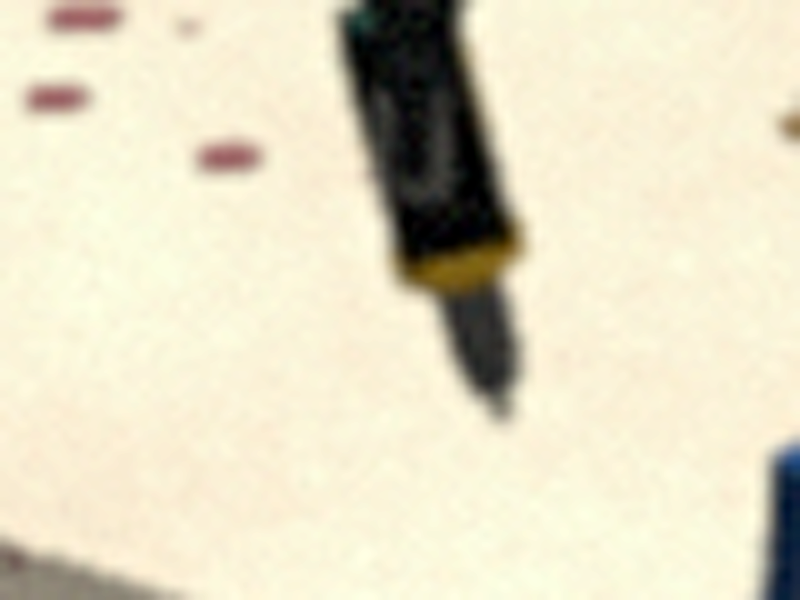

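The scene crop shows the reader leaning with its tip at about (500,412). I'll fit a silhouette model to get the lean angle.

```bash
cat > sil.py <<'E'
from h import *
from scipy.optimize import minimize
def fit(img,T,yaw,rows,box,th0=.28):
    s=cv2.imread(img).min(2).astype(float);u0,v0,w,h=box
    I=s[v0:v0+h,u0:u0+w];bg=np.percentile(I,80);S=8
    tx=np.array([np.cos(yaw),np.sin(yaw),0]);ty=np.array([np.sin(yaw),-np.cos(yaw),0]);c=np.linspace(0,2*np.pi,24,endpoint=False)
    def circ(r,z): return np.c_[r*np.cos(c),r*np.sin(c),0*c+z]
    bx=lambda z:np.array([(a,b,z) for a in(-.018,.018) for b in(-.013,.013)])
    parts=[np.r_[bx(.051),bx(.125)],np.r_[circ(.021,.045),circ(.021,.051)],np.r_[circ(.011,0),circ(.011,.045)]]
    def ren(p):
        th,a,b=p;up=np.array([0,0,1.]);zt=up*np.cos(th)-tx*np.sin(th);xt=tx*np.cos(th)+up*np.sin(th)
        o=T+[0,0,.019]+a*xt-zt*(.096+b);M=np.zeros((h*S,w*S),np.uint8)
        for q in parts:
            X=o+q[:,:1]*xt+q[:,1:2]*ty+q[:,2:]*zt;uv=(proj("scene",X)-[u0,v0]+.5)*S-.5
            cv2.fillConvexPoly(M,cv2.convexHull(np.round(uv*16).astype(np.int32)),255,cv2.LINE_AA,4)
        return cv2.GaussianBlur(cv2.resize(M,(w,h),interpolation=cv2.INTER_AREA),(0,0),.6)/255.
    D=(bg-I)/(bg-35)
    D=np.clip(D,0,1)
    def cost(q):
        R=ren((q[0]*.05+th0,q[1]*.003,q[2]*.003));return ((R-D)[rows[0]:rows[1]]**2).sum()
    r=min((minimize(cost,[k,0,0],method="Nelder-Mead",options=dict(initial_simplex=[[k,0,0],[k+.5,0,0],[k,.7,0],[k,0,.7]],maxiter=400)) for k in(-1,1)),key=lambda r:r.fun)
    return th0+r.x[0]*.05,r.x[1]*.003,r.x[2]*.003,r.fun
E
python3 - <<'E'
from sil import *
T=np.array([0.39957888,0.10113143,0.22308311]);u,v=proj("scene",T)[0].astype(int)
for rows in((16,45),(19,45),(22,45)):print(rows,np.round(fit("pics/m1.png",T,.997,rows,(u-20,v-15,50,60)),4))
E
```

```text
(16, 45) [2.495e-01 3.200e-03 1.400e-03 6.842e+00]
(19, 45) [2.4920e-01 3.2000e-03 1.5000e-03 4.4444e+00]
(22, 45) [2.4930e-01 3.4000e-03 1.0000e-03 4.0643e+00]
```

```bash
python3 -m pendant '[0,0,0,0.12,0,0,0,0,0.12,0,0,0,0,0.12,0,0,0,0,0.12,0,0,0,0,0.12,0,0,0,0,0.122,0,0.0082,-0.0372,0,0,0,0.0082,-0.0372,0,0,0,0.0082,-0.0372,0,0,0,0.0082,-0.0372,0,0,0,0.0082,-0.0372,0,0,0,0,0,0,0,0]'
python3 -m pendant '[0,0,0.02,0,0]'
```

```text
time: 15.38
tcp_pos: [0.3863, 0.2995, 0.2245]
tool_rot: [-3.136, -0.001, 0.284]
force: [0.2, -0.0, -0.6]
grip_width: 0.0251
grip_force: 62.8
time: 15.47
tcp_pos: [0.3888, 0.2959, 0.2063]
tool_rot: [-3.138, -0.004, 0.281]
force: [1.0, -1.1, -2.0]
grip_width: 0.0256
grip_force: 63.0
```

```bash
python3 -m pendant '[0,0,0,0.006,0,0,0,0,0,0,0,0,0,0,0]'
```

```text
time: 15.72
tcp_pos: [0.3889, 0.291, 0.2044]
tool_rot: [3.141, 0.001, 0.271]
force: [0.7, 0.3, -1.7]
grip_width: 0.0253
grip_force: 62.7
```

```bash
python3 -m pendant '[0.001,0,0.03,0,0,0,0,0.015,0,0,0,0,0.01,0,0,0,0,0.01,0,0,0,0,0.006,0,0,0,0,0,0,0,0,0,0,0,0]'
```

```text
time: 16.3
tcp_pos: [0.39, 0.292, 0.1337]
tool_rot: [-3.141, -0.0, 0.273]
force: [-0.5, -0.2, -2.3]
grip_width: 0.0258
grip_force: 62.8
```

```bash
python3 -m pendant '[0,0,0,0,0,0,0,0,0,0,-0.003,0,0,0,0,-0.003,0,0,0,0,-0.003,0,0,0,0,-0.0025,0,0,0,0,0,0,0,0,0]' 20
python3 -m pendant '[0,0,-0.03,0,0,0,0,-0.03,0,0,0,0,-0.03,0,0,0,0,0,0,0,-0.008,0.0372,0,0,0,-0.008,0.0372,0,0,0,-0.008,0.0372,0,0,0,-0.008,0.0372,0,0,0,-0.008,0.0372,0,0,0,0,0,0,-0.12,0,0,0,0,-0.12,0,0,0,0,-0.12,0]' 60
python3 -m pendant '[0,0,0,-0.12,0,0,0,0,-0.12,0,0,0,0,-0.12,0,0,0,0,0,0,0,0,0,0,0,0,0,0,0,0]'
python3 - <<'E'
from sil import *
from station import readout
p=readout.observe();T=p["tcp_pos"];yaw=p["tool_rot"][2]
cv2.imwrite("pics/m2.png",imaging.snapshot("scene")[:,:,::-1])
u,v=proj("scene",T)[0].astype(int);print(T,p["tool_rot"])
for rows in((16,45),(19,45),(22,45)):print(rows,np.round(fit("pics/m2.png",T,yaw,rows,(u-20,v-15,50,60),.33),4))
E
```

```text
time: 16.88
tcp_pos: [0.3809, 0.2897, 0.1347]
tool_rot: [-3.14, -0.006, 0.272]
force: [6.1, 1.1, 0.2]
grip_width: 0.0251
grip_force: 63.1
time: 17.88
tcp_pos: [0.39, 0.0979, 0.2231]
tool_rot: [3.141, 0.0, 0.637]
force: [-0.4, 0.0, -2.1]
grip_width: 0.0254
grip_force: 62.8
time: 18.38
tcp_pos: [0.3901, 0.0988, 0.2231]
tool_rot: [3.142, 0.0, 0.989]
force: [0.2, 0.3, -2.5]
grip_width: 0.025
grip_force: 62.8
[0.39005873 0.09876052 0.22313963] [3.14155201e+00 2.85074935e-04 9.88862702e-01]
(16, 45) [3.2470e-01 3.6000e-03 1.7000e-03 9.2542e+00]
(19, 45) [3.218e-01 3.900e-03 1.600e-03 4.321e+00]
(22, 45) [3.2390e-01 3.8000e-03 1.6000e-03 3.7928e+00]
```

```bash
python3 -m pendant '[0,0,0,0.119,0,0,0,0,0.119,0,0,0,0,0.119,0,0,0,0,0.119,0,0,0,0,0.119,0,0,0,0,0.119,0,0.0091,-0.0373,0,0,0,0.0091,-0.0373,0,0,0,0.0091,-0.0373,0,0,0,0.0091,-0.0373,0,0,0,0.0091,-0.0373,0,0,0,0,0,0,0,0]'
python3 -m pendant '[0,0,0.02,0,0,0,0,0,0,0,0,0,0,0,0,0,0,0,0,0]'
```

```text
time: 19.43
tcp_pos: [0.3806, 0.2989, 0.2239]
tool_rot: [-3.135, -0.002, 0.285]
force: [-0.2, 0.1, -1.3]
grip_width: 0.0256
grip_force: 62.8
time: 19.77
tcp_pos: [0.3829, 0.2902, 0.2036]
tool_rot: [3.141, 0.0, 0.277]
force: [0.2, 0.6, -1.6]
grip_width: 0.0251
grip_force: 62.6
```

```bash
python3 -m pendant '[0,0,0.03,0,0,0,0,0.015,0,0,0,0,0.01,0,0,0,0,0.01,0,0,0,0,0.004,0,0,0,0,0,0,0,-0.0025,0,0,0,0,-0.0025,0,0,0,0,0,0,0,0,0]'
python3 -m pendant '[0,0,-0.03,0,0,0,0,-0.03,0,0,0,0,-0.03,0,0,0,0,0,0,0,-0.008,0.0372,0,0,0,-0.008,0.0372,0,0,0,-0.008,0.0372,0,0,0,-0.008,0.0372,0,0,0,-0.008,0.0372,0,0,0,0,0,0,-0.12,0,0,0,0,-0.12,0,0,0,0,-0.12,0]'
python3 -m pendant '[0,0,0,-0.12,0,0,0,0,-0.12,0,0,0,0,-0.12,0,0,0,0,0,0,0,0,0,0,0,0,0,0,0,0]'
python3 - <<'E'
from sil import *
from station import readout
p=readout.observe();T=p["tcp_pos"];yaw=p["tool_rot"][2]
cv2.imwrite("pics/m3.png",imaging.snapshot("scene")[:,:,::-1])
u,v=proj("scene",T)[0].astype(int);print(T,p["tool_rot"])
for rows in((16,45),(19,45),(22,45)):print(rows,np.round(fit("pics/m3.png",T,yaw,rows,(u-20,v-15,50,60),.33),4))
E
```

```text
time: 20.52
tcp_pos: [0.3799, 0.2901, 0.1358]
tool_rot: [-3.141, -0.005, 0.278]
force: [5.4, -0.1, -2.2]
grip_width: 0.0251
grip_force: 62.9
time: 21.52
tcp_pos: [0.3905, 0.0987, 0.2245]
tool_rot: [3.141, -0.0, 0.643]
force: [0.5, 0.5, -1.8]
grip_width: 0.0254
grip_force: 62.8
time: 22.02
tcp_pos: [0.3905, 0.0994, 0.2243]
tool_rot: [3.141, 0.0, 0.995]
force: [-0.5, 0.3, -1.9]
grip_width: 0.0256
grip_force: 62.8
[0.39050551 0.09944556 0.22434296] [3.14122245e+00 7.57275169e-05 9.94933566e-01]
(16, 45) [3.2580e-01 3.6000e-03 1.8000e-03 9.7175e+00]
(19, 45) [3.2240e-01 3.9000e-03 1.4000e-03 4.6769e+00]
(22, 45) [3.2360e-01 4.0000e-03 1.4000e-03 4.3051e+00]
```

The lean is about 0.323 against a panel slope of about 0.345, which is within about 1.3°, so I'll accept it. Next I'll turn in line with the panel and approach.

```bash
python3 -m pendant '[0,0,0,0.117,0,0,0,0,0.117,0,0,0,0,0.117,0,0,0,0,0.117,0,0,0,0,0.117,0,0,0,0,0.117,0,0,0,0,0.117,0,0,0,0,0.117,0,0,0,0,0.119,0,0,0,0,0,0,0,0,0,0,0]'
python3 -m pendant '[0.0324,0.0128,0,0,0,0.0324,0.0128,0,0,0,0.0324,0.0128,0,0,0,0.0324,0.0128,0,0,0,0.0324,0.0128,0,0,0,0.0324,0.0128,0,0,0,0.0324,0.0128,0,0,0,0,0,0.012,0,0,0,0,0.012,0,0,0,0,0,0,0,0,0,0,0,0]'
python3 - <<'E'
from h import *
from station import readout
p=readout.observe();T=p["tcp_pos"];psi=p["tool_rot"][2];print(T,p["tool_rot"],p["force"])
s=imaging.snapshot("scene")[:,:,::-1];t=imaging.snapshot("top")[:,:,::-1]
cv2.imwrite("pics/p_s.png",s);cv2.imwrite("pics/p_t.png",t)
tx=np.array([np.cos(psi),np.sin(psi),0]);tip=T+tx*.0387-[0,0,.084]
S=np.array([.6566,-.0064,.088])
us=proj("scene",S)[0].astype(int)-[40,35];ut=proj("top",S)[0].astype(int)-[40,30]
c=lambda im,o: cv2.resize(im[o[1]:o[1]+60,o[0]:o[0]+80],(400,300),interpolation=cv2.INTER_CUBIC)
cv2.imwrite("pics/g5.png",np.clip(np.hstack([c(s,us),c(t,ut)])*1.5,0,255).astype(np.uint8))
for n,o in(("scene",us),("top",ut)):print(n,o,"tip,spot",((proj(n,[tip,S])-o+.5)*5).round(0).tolist())
E
```

```text
time: 22.98
tcp_pos: [0.3906, 0.0996, 0.2243]
tool_rot: [3.142, -0.0, -0.054]
force: [0.2, 0.5, -2.4]
grip_width: 0.0252
grip_force: 62.8
time: 23.9
tcp_pos: [0.6105, -0.002, 0.1993]
tool_rot: [-3.141, 0.003, -0.054]
force: [-1.0, 0.1, -1.8]
grip_width: 0.0253
grip_force: 62.8
[ 0.61052428 -0.00200117  0.1992653 ] [-3.14143007e+00  2.79987695e-03 -5.36939375e-02] [-1.03314059  0.14169109 -1.79385959]
scene [295 187] tip,spot [[200.0, 129.0], [203.0, 178.0]]
top [216 120] tip,spot [[197.0, 152.0], [206.0, 155.0]]
```

View pics/g5.png

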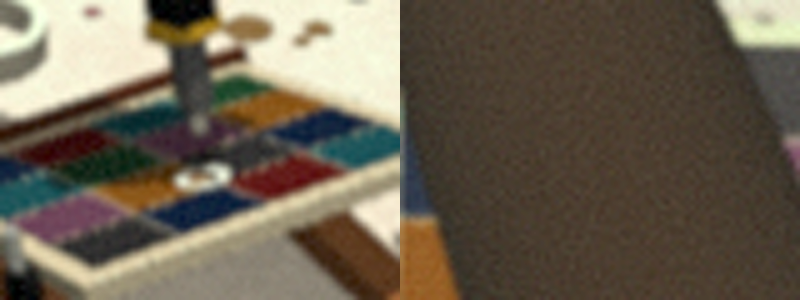

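The tip is at scene crop (201,134) and the ring at (203,178). The arm hides the top view. Allowing for the 1 px scene bias, the final TCP should be about (0.618,-0.0044,0.170).

```bash
python3 -m pendant '[0.0021,0.002,0.013,0.008,0,0,0,0,0,0,0.0016,0,0.0047,0,0,0.0016,0,0.0047,0,0,0,0,0,0,0,0,0,0,0,0]'
python3 - <<'E'
from h import *
from station import readout
p=readout.observe();T=p["tcp_pos"];psi=p["tool_rot"][2];print(T,p["force"])
s=imaging.snapshot("scene")[:,:,::-1]
tx=np.array([np.cos(psi),np.sin(psi),0]);tip=T+tx*.0387-[0,0,.084]
us=np.array([295,187]);print(((proj("scene",[tip])-us+.5)*10).round(0))
cv2.imwrite("pics/g6.png",np.clip(cv2.resize(s[187:247,295:375],(800,600),interpolation=cv2.INTER_CUBIC)*1.6,0,255).astype(np.uint8))
E
```

```text
time: 24.5
tcp_pos: [0.6171, -0.0051, 0.1775]
tool_rot: [3.142, 0.001, -0.064]
force: [0.8, 0.4, -1.2]
grip_width: 0.0253
grip_force: 62.8
[ 0.61710438 -0.00505779  0.17752666] [ 0.78994279  0.37031544 -1.22010352]
[[401. 339.]]
```

View pics/g6.png

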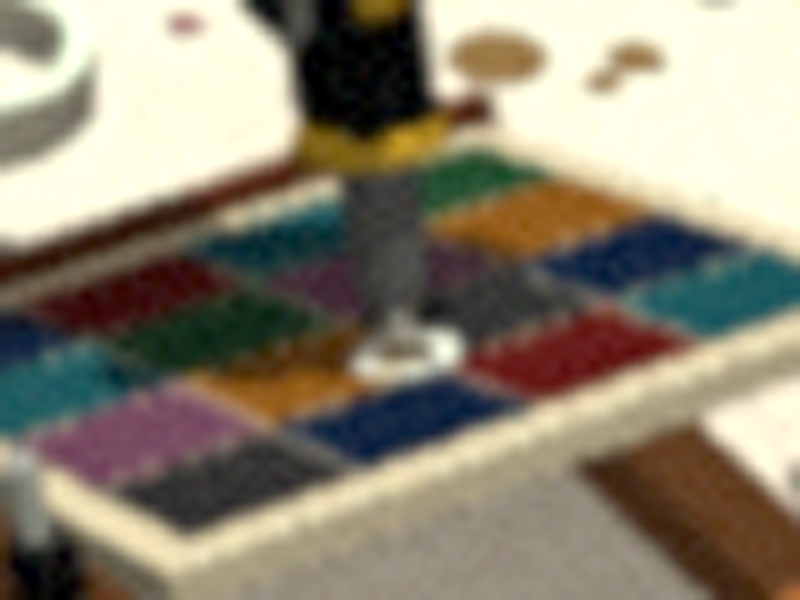

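The tip, at about (402,343), is right over the ring's centre at (405,353). I'll ease it in.

```bash
python3 -m pendant '[0.0007,0,0.0019,0,0,0,0,0,0,0,0,0,0,0,0]'
python3 -m pendant '[0.0007,0,0.0019,0,0,0,0,0,0,0,0,0,0,0,0]'
python3 -m pendant '[0.0007,0,0.0019,0,0,0,0,0,0,0,0,0,0,0,0]'
python3 -m pendant '[0,0,0,0,0]'
```

```text
time: 24.8
tcp_pos: [0.618, -0.0051, 0.176]
tool_rot: [3.142, -0.0, -0.064]
force: [-0.2, 0.2, -1.7]
grip_width: 0.0249
grip_force: 62.8
time: 25.05
tcp_pos: [0.6187, -0.0051, 0.1742]
tool_rot: [3.142, -0.0, -0.064]
force: [-0.4, -0.0, -0.6]
grip_width: 0.0254
grip_force: 62.9
time: 25.3
tcp_pos: [0.6194, -0.0052, 0.1722]
tool_rot: [-3.142, -0.0, -0.064]
force: [-0.1, 1.2, 0.2]
grip_width: 0.0253
grip_force: 62.9
time: 25.38
tcp_pos: [0.6194, -0.0052, 0.1723]
tool_rot: [3.142, -0.0, -0.064]
force: [-0.4, -0.1, -0.5]
grip_width: 0.0253
grip_force: 62.9
```

```bash
cat > favg.py <<'E'
from station import readout,imaging
import numpy as np
F=[]
for _ in range(16): imaging.snapshot("scene");F.append(readout.observe()["force"])
F=np.array(F);print(F.mean(0).round(2),(F.std(0)/4).round(2),readout.observe()["tcp_pos"].round(4),readout.observe()["time"])
E
python3 favg.py
```

```text
[ 0.18  0.16 -0.51] [0.11 0.13 0.13] [ 0.6194 -0.0052  0.1722] 26.1833
```

```bash
python3 -m pendant '[0.0005,0,0.0013,0,0,0.0004,0,0.0013,0,0,0,0,0,0,0,0,0,0,0,0]' && python3 favg.py
python3 - <<'E'
from h import *
s=imaging.snapshot("scene")[:,:,::-1]
cv2.imwrite("pics/g7.png",np.clip(cv2.resize(s[187:247,295:375],(800,600),interpolation=cv2.INTER_CUBIC)*1.6,0,255).astype(np.uint8))
E
```

```text
time: 26.52
tcp_pos: [0.6203, -0.0053, 0.1695]
tool_rot: [3.142, -0.0, -0.064]
force: [-0.9, -0.0, 0.3]
grip_width: 0.0252
grip_force: 63.0
[0.07 0.1  0.9 ] [0.11 0.13 0.13] [ 0.6203 -0.0053  0.1696] 27.3167
```

View pics/g7.png

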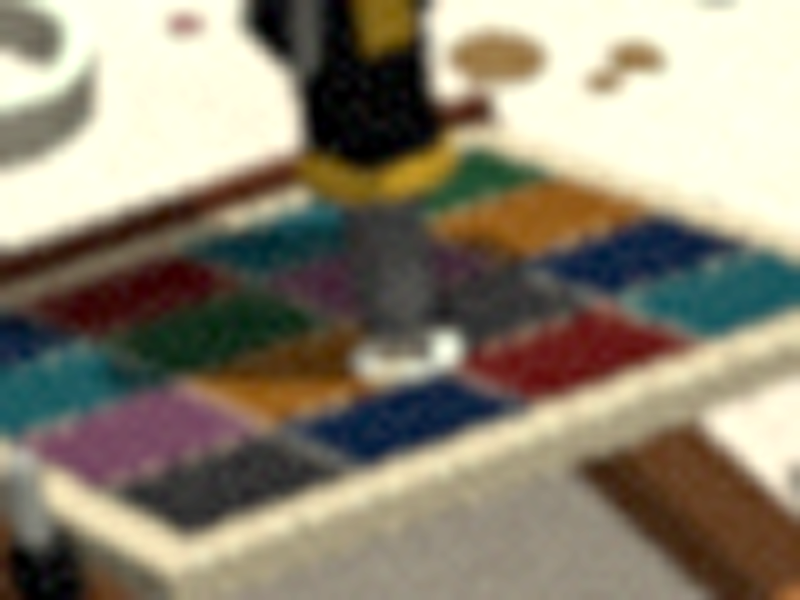

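In the picture the nose ends at about (405,325) and the tip reaches about (408,348), inside the ring centred at (407,353). The force of about 2.8 N puts the tip near half travel, so I'll hand in.

```bash
python3 -c "
from station import ticket; print(ticket.hand_in())"
```

```text
the job is handed in; nothing more can be done
None
```

I handed the job in at about 27 s: the reader was calibrated on the tile for 1.3 s at about 2 N, and is now held with its tip inside the ring at about half travel (roughly 5.4 mm, 2.8 N). The arm can't tilt, so I leaned the reader in the grip against the stand's hole; it is about 1.5° short of square by camera measurement, and no verdict came back.

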